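# Push a battery pack under the spring flap of its charging bay

### The arm

A 6-joint arm with a two-finger parallel gripper is mounted at the origin on the work surface. World frame = base frame: x ahead of the robot, y to its left, z up, the work surface at z = 0. Lengths are in m, angles in rad, forces in N, time in s.
With the tool pointing down it reaches from about 0.375 to 0.975 m from the base axis. Payload 3.8 kg.
Tool frame: the origin (TCP) lies midway between the tips of the shut fingers; the grasp point (between the pads) lies 19 mm behind it; z points along the fingers, y is the line along which they close (so a half turn about z gives the same grasp; the last joint's range is limited). The gripper opens to 85 mm and grips with 20 to 120 N. Pads are 22 mm wide; open, the fingers measure 114 mm over their backs; the gripper's body (76 mm by 85 mm) begins 54 mm behind the grasp point. The pads swing forward as they close: fully open they stand 13 mm farther back than shut.
Start: joints at [-1.316, 0.264, 1.604, -0, 1.274, -0.037], TCP at [0.194, -0.646, 0.231] pointing down, gripper open.
Joint ranges: [-2.63, 2.63], [-0.94, 2.18], [0.31, 2.57], [-1.31, 4.45], [0, 2.66], [-2.55, 2.55]. Speed limits (rad/s): [2.57, 2.57, 3.14, 3.14, 3.14, 3.14].

### API

Orientations are given as a rotation vector (axis times angle).
In Python, from workcell import bot, imaging gives the robot as it stands.
- The arm moves only by the tool step_arm, never from a script. Its argument "series" is a list of rows, each an object of numbers: "grip": the closure, from -1 (fully open) to 1 (shut); "x", "y", "z": the shift along the tool's x, y, z normalised to -1 to 1, where 1 is 500 mm; "ax", "ay", "az": the turn, a rotation vector about the tool's x, y, z normalised to -1 to 1, where 1 is 30 degrees. A call has 1 to 12 rows; each row is the pose to reach, as a shift and turn from the pose commanded when the call began, along the tool's axes at that moment; what a row does not reach only later rows make up. A row lasts 1/10 s, in which the tool goes at most 50 mm and 8.59 degrees, less where a joint would pass 70% of its speed; a pose out of reach is approached as far as the arm can. A call with a number of a shift or a turn outside -1 to 1 is refused whole. A call with a gripper value outside its range is refused whole. The fingers move at their own pace and stop on an object; "force" is the grip in N (left out, the last holds). Time passes only in rows, so rows that repeat a pose let the fingers close. It gives the time, the measured TCP pose, the force, the opening and the grip force at its end, in the units of the state.
- bot.read_state(): the state, without advancing time (a new reading comes with each control period).
- imaging.read_camera(name): name is "scene" or "top"; returns a dict with "img" (400x640x3 uint8, red, green, blue), "fx", "fy", "cx", "cy" (pixels), "k1" (the pictures are not rectified: a ray, as slopes to the right and down, at radius r is drawn at 1 + k1 r^2 times it, then the intrinsics apply), "R" (3x3) and "t" (3): a world point X has camera coordinates R X + t. Camera axes: x right, y down, z forward; pixel columns grow to the right and rows downward; lengths in m; the calibration is good to about 2 mm. A picture is of the moment at which its call begins. There is no depth.
- bot.finish_job(): hands the job in; it is judged then, once.
The state is a dict: "time": time; "q": joint angles; "joint_vel": joint speeds; "joint_torque": joint torques, N m; "tool_pos": TCP position; "tcp_rot": TCP orientation; "wrist_force": force on the tool from outside, world axes, zero at the start; "torque": the same for the moment, N m; "width": opening from 0.0 (shut) to 1.0 (fully open); "grip_force": force on a finger pad.
Only numpy, scipy, OpenCV 4.12 (cv2) and the standard library are available. Lean on these libraries where they do the work, as an engineer would, in place of code of your own. Each camera call takes 0.05 s, during which the arm holds its last target. There are 200 camera calls.

### The job

Load the black battery pack into the charging bay: press the yellow lever down with one fingertip so that the orange flap swings up, and keep it held open while the other fingertip pushes the battery along its track under the flap, all the way home against the back of the bay. Then let go, so that the flap shuts behind the battery. Only push the battery, never pick it up, and leave the bottle, lens and tumbler where they stand.

Things in the scene. Friction and masses are not known exactly. Their poses are not given: they have to be found in the camera images.
- charger: Light grey charging bay, fixed. Origin on the bench under the middle of the bay's mouth; +x = push direction, z up. Straight track, floor 10 mm up, 48 mm wide (y -24 to 24), from x -118 mm to the back wall at 60 mm. 3 mm walls: on +y (x -90 to 60) low, top 17 mm up; on -y 26 mm up before the mouth, 37 mm inside. Hinge posts 47 mm high at y -36, x -115 and 62 mm.
- bay_back (a point): Centre of the back wall's face, 60 mm past the mouth, 23 mm above the bench: the battery's front stops here. The wall belongs to a grey block 45 mm long, 90 mm wide, 52 mm high. The bay is open from above at charger y -6 to 24 mm, so a finger pushing the battery at y 4 to 20 mm can follow it in past the mouth, above the low wall.
- flap (a joint): Opening angle of orange flap and yellow lever (one rigid piece), rad: 0 shut, 0.8 fully open at its stop. Hinge along charger x at y -36 mm, 42 mm above the bench. It springs shut by itself; holding it open takes about 3 to 10 N on the lever. The lip clears the battery above 0.42; hold it at 0.5 or more, best 0.6 to 0.75. Wide open, the flap's edge is 65 mm above the bench.
- flap_lip (a point): Middle of the lower edge of the flap's front lip, moving with it. Shut, the flap lies 43 mm above the bench over charger x -3 to 60, y -36 to -6 mm; its lip hangs 14 mm down at x -3 to 0, y -18 to -6 mm (lower edge 28 mm up) and bars the battery. Pushing against the lip does not open it; only the lever does.
- lever (a point): Middle of the top face of the yellow ribbed lever plate: x -112 to 53, y -40 to -74 mm in the charger's frame. Shut, it slopes up away from the track by 0.26 rad, outer edge 43 mm up. Pressed down, it tips outwards and lifts the flap; a finger can slide along it. A tip centred at y -58 with its underside 26 mm above the bench opens the flap to about 0.65 to 0.7.
- battery_center (a point): Centre of the battery to load: black block with a blue band near its rear, 54 (x) by 46 by 26 mm high, about 0.2 kg, standing on the track's floor in front of the mouth, x along the track, top 36 mm above the bench (a tip 20 to 28 mm up pushes it well). Home, its centre is 33 mm past the mouth (charger x) and the flap drops shut behind it.
- dye_bottle_mid (a point): Pink dye bottle with a red cap, 42 mm across, 120 mm high, standing near the charger; this point is on its axis 30 mm above its foot. To be left alone.
- lens_mid (a point): Black camera lens with a red ring near its top, standing on end, 64 mm across, 60 mm high; this point is on its axis 30 mm above its foot. To be left alone.
- tumbler_mid (a point): Green glass tumbler, 66 mm across, 85 mm high; this point is on its axis 30 mm above its foot. To be left alone.
Not all that is in view belongs to the job. Of the things like the part that bears battery_center, leave any that is brown, green or purple; of the rest the larger one is meant.

How it is judged:
By the outcome, as a careful person would: the job done as asked, in the order asked, and still so for the second after the job is handed in, with the robot touching nothing.
It also fails if it takes over 38 s, if anything falls off the work surface, if the arm or the gripper's body presses on something with over 40 N, if the wrist force passes 120 N, or if a joint passes its speed limit or range.

## Working session

There is one attempt and no reset: what is moved stays moved. The work goes in short steps, Python scripts to look and compute and a tool call to move; the robot and the scene stay as the last step left them, time stands still between calls to the robot, and variables do not carry over. Pictures are saved under pics/ and viewed, at most 10 in all, crops included, and the job is handed in when it is done.

Besides the shell and the picture viewer there is one more tool, called after "Call:" by a JSON object that holds its "op" and its "data". step_arm: Moves the arm, as the interface text tells. Scaled input: -1 to 1 covers 500 mm each way for a shift and 30 degrees each way for a turn. Its arguments: {"type":"object","properties":{"series":{"type":"array","items":{"type":"object","properties":{"grip":{"type":"number"},"x":{"type":"number","minimum":-1,"maximum":1},"y":{"type":"number","minimum":-1,"maximum":1},"z":{"type":"number","minimum":-1,"maximum":1},"ax":{"type":"number","minimum":-1,"maximum":1},"ay":{"type":"number","minimum":-1,"maximum":1},"az":{"type":"number","minimum":-1,"maximum":1}}}},"force":{"type":"number"}},"required":["series"]}

```bash
mkdir -p pics; ls; python3 - <<'E'
from workcell import bot, imaging
import cv2,pickle
s=bot.read_state(); print(s)
for n in("scene","top"):
    c=imaging.read_camera(n); pickle.dump(c,open(n+".pkl","wb"))
    cv2.imwrite(f"pics/{n}0.png",c["img"][:,:,::-1]); print(n,{k:v for k,v in c.items() if k!="img"})
E
```

```text
pics
{'time': 0.0, 'q': array([-1.31588755e+00,  2.64774240e-01,  1.60541060e+00, -1.26675647e-05,
        1.27373597e+00, -3.69155368e-02]), 'joint_vel': array([ 0.00063227,  0.00109532,  0.00067258,  0.00174426,  0.00019678,
       -0.00044656]), 'joint_torque': array([-1.67031849e-03, -5.15101790e+01, -3.67310286e+01, -1.15591329e-04,
        1.25000239e-02,  4.47764705e-06]), 'tool_pos': array([ 0.19398907, -0.64572743,  0.22992809]), 'tcp_rot': array([-3.10591981e+00, -4.56441192e-01,  4.16418858e-04]), 'wrist_force': array([-1.11448415, -0.42186515,  0.58940778]), 'torque': array([ 0.00192143, -0.03314881, -0.00498068]), 'grip_force': 0.0, 'width': 1.0001317331773012}
scene {'fx': 390.3037639369266, 'fy': 390.3037639369266, 'cx': 318.521646898863, 'cy': 199.92313357462405, 'k1': -0.0414658997309212, 'R': array([[ 0.25691307,  0.96639781,  0.00842296],
       [ 0.72247967, -0.18626513, -0.66582913],
       [-0.64188691,  0.17714563, -0.74605672]]), 't': array([-0.21478348, -0.40978715,  1.33183577])}
top {'fx': 503.8741442319972, 'fy': 503.8741442319972, 'cx': 318.48366772747283, 'cy': 199.27056388389116, 'k1': -0.017553944058489136, 'R': array([[-0.01241013, -0.99982521,  0.01398346],
       [-0.99073922,  0.01040394, -0.13537932],
       [ 0.13521018, -0.01553404, -0.99069516]]), 't': array([0.02895394, 0.64283813, 1.0256941 ])}
```

View pics/scene0.png

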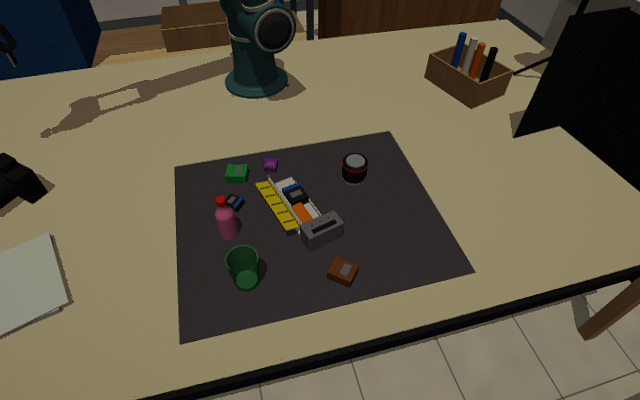

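View pics/top0.png

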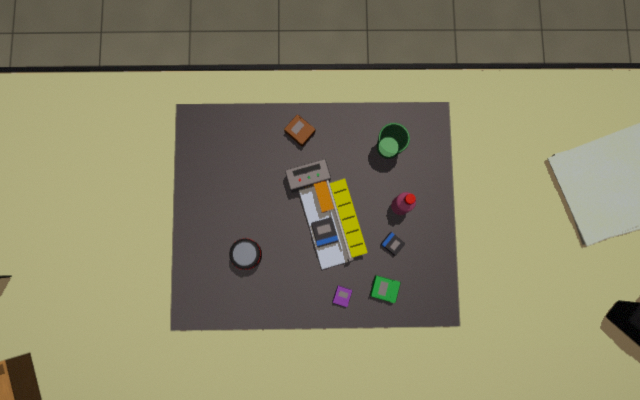

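The scene shows the charger at centre, with the lever towards the bottle. The lookalikes in the top view are the black/blue pack on the track (323,230), a smaller black/blue one near the bottle (392,243), green (385,289), purple (342,296) and brown (300,129). I choose the larger black one, on the track at (323,230), and check it in a close crop.

```bash
cat > h.py <<'E'
import numpy as np, cv2, pickle
def ray(c,uv):
    K=np.array([[c["fx"],0,c["cx"]],[0,c["fy"],c["cy"]],[0,0,1]])
    p=cv2.undistortPoints(np.float64(uv).reshape(-1,1,2),K,np.array([c["k1"],0,0,0,0])).reshape(-1,2)
    d=np.c_[p,np.ones(len(p))]@c["R"]; return -c["R"].T@c["t"],d
def plane(c,uv,z):
    o,d=ray(c,uv); s=(np.asarray(z)-o[2])/d[:,2]; return o+d*np.reshape(s,(-1,1))
def proj(c,X):
    K=np.array([[c["fx"],0,c["cx"]],[0,c["fy"],c["cy"]],[0,0,1]])
    return cv2.projectPoints(np.float64(X),cv2.Rodrigues(c["R"])[0],c["t"],K,np.array([c["k1"],0,0,0,0]))[0].reshape(-1,2)
def blob(m,near=None):
    n,l,s,ce=cv2.connectedComponentsWithStats(m.astype(np.uint8))
    i=1+np.argmax(s[1:,4]); return (l==i),s[i],ce[i]
def rigid(A,B): # charger xy -> world xy
    a,b=A-A.mean(0),B-B.mean(0)
    th=np.arctan2((a[:,0]*b[:,1]-a[:,1]*b[:,0]).sum(),(a*b).sum())
    R=np.array([[np.cos(th),-np.sin(th)],[np.sin(th),np.cos(th)]]); t=B.mean(0)-R@A.mean(0)
    return th,R,t
E
python3 - <<'E'
from h import *
c=pickle.load(open("top.pkl","rb")); im=c["img"]
hsv=cv2.cvtColor(im,cv2.COLOR_RGB2HSV)
print(hsv[220,350],hsv[200,323],hsv[239,325],hsv[100,100])
m=cv2.inRange(hsv,(24,200,100),(34,255,255))>0; m[:, :280]=0; m[:150]=0;m[280:]=0;m[:,380:]=0
m=cv2.morphologyEx(m.astype(np.uint8),cv2.MORPH_CLOSE,np.ones((5,5)))>0
b,s,ce=blob(m); print(s,ce)
q=cv2.boxPoints(cv2.minAreaRect(np.argwhere(b)[:,::-1].astype(np.float32)))
print(q)
# image: up=+x, right=-y charger. sort: top two
q=q[np.argsort(q[:,1])]; top=q[:2][np.argsort(q[:2,0])]; bot=q[2:][np.argsort(q[2:,0])]
uv=np.r_[top,bot]; W=plane(c,uv,[.034,.043,.034,.043])
A=np.array([[53,-40],[53,-74],[-112,-40],[-112,-74]])/1e3
th,R,t=rigid(A,W[:,:2]); print(W.round(4),th,t, ((A@R.T+t-W[:,:2])*1e3).round(1))
# block top
for px in ((325,230),): pass
P=lambda x,y,z: np.r_[R@[x/1e3,y/1e3]+t,z/1e3]
pts=[P(60,-45,52),P(60,45,52),P(105,45,52),P(105,-45,52),P(-118,-24,10),P(-118,24,10),P(-90,27,17),P(0,-18,43),P(0,-6,43)]
big=cv2.resize(im[160:280,270:390],None,fx=5,fy=5,interpolation=cv2.INTER_CUBIC)[:,:,::-1].copy()
for p in proj(c,pts): cv2.circle(big,tuple(int(v) for v in ((p+.5-[270,160])*5)),3,(255,0,255),1)
cv2.imwrite("pics/crop1.png",big)
# blue band
m=cv2.inRange(hsv,(100,150,60),(125,255,255))>0; m[:, :300]=0;m[:,345:]=0;m[:200]=0;m[265:]=0
b,s,ce=blob(m); print("blue",s,ce,(R.T@(plane(c,[ce],.036)[0,:2]-t)*1e3).round(1))
# dark body
E
```

```text
[ 29 255 180] [ 18 230 182] [108 182 160] [ 28  72 174]
[ 330  179   37   78 1227] [348.25264874 217.800326  ]
[[329.1869  182.89963]
 [344.46716 178.24911]
 [367.07788 252.5415 ]
 [351.7976  257.19202]]
[[ 0.6797 -0.002   0.034 ]
 [ 0.6879 -0.0345  0.043 ]
 [ 0.5203 -0.0473  0.034 ]
 [ 0.5294 -0.0789  0.043 ]] 0.2745583300282771 [0.6172963  0.02216616] [[-0.6  0.1]
 [ 0.4 -0.2]
 [ 0.   0.6]
 [ 0.1 -0.5]]
blue [317 236  21  10  96] [326.64583333 240.15625   ] [-62.9   0.2]
```

View pics/crop1.png

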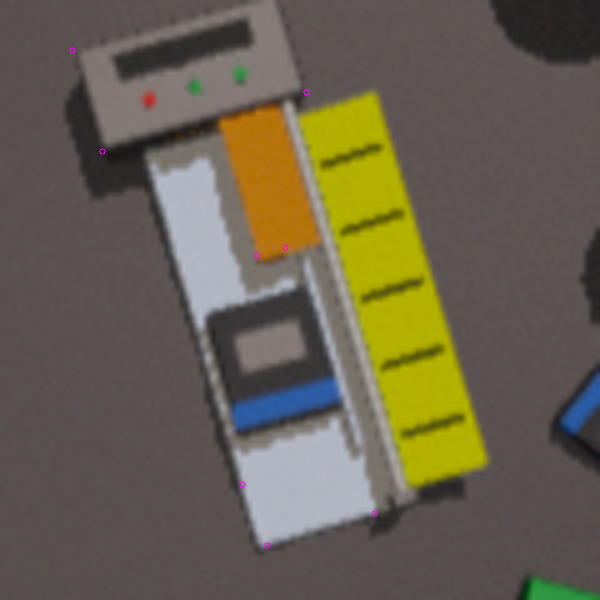

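The crop shows the battery on the track, with its blue band to the rear at crop (288,405). The fitted frame matches the track corners and block within about 2 mm. Next I compute the battery edges, the bottle clearance and the approach shift.

```bash
cat >> h.py <<'E'
TH=.2746; RC=np.array([[np.cos(TH),-np.sin(TH)],[np.sin(TH),np.cos(TH)]]); TC=np.array([.6173,.0222])
toC=lambda w:(RC.T@(np.asarray(w)[:2]-TC)*1e3).round(1)
toW=lambda x,y:RC@[x/1e3,y/1e3]+TC
def shift(s,x,y,z):
    from scipy.spatial.transform import Rotation as Ro
    M=Ro.from_rotvec(s["tcp_rot"]); d=np.r_[toW(x,y),z/1e3]-s["tool_pos"]
    X=M.as_matrix()[:,0]; yaw=np.arctan2(X[1],X[0])
    return (M.inv().apply(d)/.5).round(4), "az",round(np.degrees(yaw-TH)/30,4)
E
python3 - <<'E'
from h import *
from workcell import bot
c=pickle.load(open("top.pkl","rb"))
cr=lambda u,v:(u/5+270-.5,v/5+160-.5)
for n,p,z in (("front",cr(255,298),.036),("rear",cr(290,422),.036),("cap",(409,200),.12),("foot bottle",(400,207),.0),("small",(392,243),.02),("flapfront",cr(288,250),.043)):
    print(n,toC(plane(c,[p],z)[0]))
s=bot.read_state(); print(toC(s["tool_pos"]),shift(s,-96,-23,100))
E
```

```text
front [-16.4  -0.1]
rear [-71.    0.7]
cap [ -36.7 -174.7]
foot bottle [ -37.  -177.9]
small [-107.7 -133.6]
flapfront [ -1.3 -18.9]
[-588.6 -528.2] (array([ 1.0024, -0.9927,  0.2622]), 'az', np.float64(0.0329))
```

Call:
{"op": "step_arm", "data": {"series": [{"x": 0.08,"y": -0.08,"z": 0,"az": 0.033,"grip": -0.31},{"x": 0.16,"y": -0.16,"grip": -0.31,"az": 0.033},{"x": 0.24,"y": -0.24,"grip": -0.31,"az": 0.033},{"x": 0.32,"y": -0.32,"grip": -0.31,"az": 0.033},{"x": 0.4,"y": -0.4,"grip": -0.31,"az": 0.033},{"x": 0.48,"y": -0.48,"grip": -0.31,"az": 0.033},{"x": 0.56,"y": -0.56,"grip": -0.31,"az": 0.033},{"x": 0.64,"y": -0.64,"grip": -0.31,"az": 0.033},{"x": 0.72,"y": -0.72,"grip": -0.31,"az": 0.033},{"x": 0.8,"y": -0.8,"grip": -0.31,"az": 0.033},{"x": 0.88,"y": -0.88,"grip": -0.31,"az": 0.033},{"x": 0.96,"y": -0.96,"grip": -0.31,"az": 0.033}]}}

```text
validation failed for argument at $.se...
```

```bash
python3 - <<'E'
from h import *
from workcell import bot
s=bot.read_state(); print(s["time"],s["width"],toC(s["tool_pos"]),s["tool_pos"],s["wrist_force"],shift(s,-96,-23,90))
E
```

```text
0.1 0.9985253402538894 [-588.6 -528.2] [ 0.19401056 -0.64580512  0.23005869] [0.42211922 0.32814387 1.04628563] (array([ 1.0024, -0.9927,  0.2822]), 'az', np.float64(0.0329))
```

Call:
{"op": "step_arm", "data": {"series": [{"x": 0.08,"y": -0.08,"z": 0,"ax": 0,"ay": 0,"az": 0.033,"grip": -0.31},{"x": 0.96,"y": -0.96,"z": 0,"ax": 0,"ay": 0,"az": 0.033,"grip": -0.31}], "force": 20}}

```text
time: 0.3
tool_pos: [0.2412, -0.5577, 0.2299]
tcp_rot: [-3.111, -0.425, 0.0]
wrist_force: [0.9, 0.2, -0.1]
width: 0.69
grip_force: 0.0
```

```bash
python3 - <<'E'
from h import *
from workcell import bot
s=bot.read_state(); print(s["time"],s["width"],toC(s["tool_pos"]),s["tool_pos"],shift(s,-96,-23,150))
E
```

```text
0.3 0.6899004402923605 [-519.2 -456.2] [ 0.2412286  -0.5577376   0.22994495] (array([ 0.8438, -0.8688,  0.1616]), 'az', np.float64(-0.0058))
```

Call:
{"op": "step_arm", "data": {"series": [{"x": 0.84,"y": -0.86,"z": 0,"ax": 0,"ay": 0,"az": 0,"grip": -0.31},{"x": 0.84,"y": -0.86,"z": 0,"ax": 0,"ay": 0,"az": 0,"grip": -0.31},{"x": 0.84,"y": -0.86,"z": 0,"ax": 0,"ay": 0,"az": 0,"grip": -0.31},{"x": 0.84,"y": -0.86,"z": 0,"ax": 0,"ay": 0,"az": 0,"grip": -0.31},{"x": 0.84,"y": -0.86,"z": 0,"ax": 0,"ay": 0,"az": 0,"grip": -0.31},{"x": 0.84,"y": -0.86,"z": 0,"ax": 0,"ay": 0,"az": 0,"grip": -0.31},{"x": 0.84,"y": -0.86,"z": 0,"ax": 0,"ay": 0,"az": 0,"grip": -0.31},{"x": 0.84,"y": -0.86,"z": 0,"ax": 0,"ay": 0,"az": 0,"grip": -0.31},{"x": 0.84,"y": -0.86,"z": 0,"ax": 0,"ay": 0,"az": 0,"grip": -0.31},{"x": 0.84,"y": -0.86,"z": 0,"ax": 0,"ay": 0,"az": 0,"grip": -0.31},{"x": 0.84,"y": -0.86,"z": 0,"ax": 0,"ay": 0,"az": 0,"grip": -0.31},{"x": 0.84,"y": -0.86,"z": 0.1,"ax": 0,"ay": 0,"az": 0,"grip": -0.31}]}}

```text
time: 1.5
tool_pos: [0.527, -0.0418, 0.2012]
tcp_rot: [3.109, 0.432, 0.017]
wrist_force: [0.6, -0.7, 0.2]
width: 0.653
grip_force: 0.0
```

```bash
python3 - <<'E'
from h import *
from workcell import bot
s=bot.read_state(); print(s["time"],s["width"],toC(s["tool_pos"]),s["tool_pos"],shift(s,-96,-23,80))
E
```

```text
1.5 0.6525888205159408 [-104.3  -37.1] [ 0.52699051 -0.04178757  0.20117602] (array([ 0.014 , -0.0291,  0.2424]), 'az', np.float64(0.0031))
```

Call:
{"op": "step_arm", "data": {"series": [{"x": 0,"y": 0,"z": 0,"ax": 0,"ay": 0,"az": 0,"grip": -0.31},{"x": 0,"y": 0,"z": 0.1,"ax": 0,"ay": 0,"az": 0,"grip": -0.31},{"x": 0,"y": 0,"z": 0.14,"ax": 0,"ay": 0,"az": 0,"grip": -0.31},{"x": 0,"y": 0,"z": 0.14,"ax": 0,"ay": 0,"az": 0,"grip": -0.31},{"x": 0,"y": 0,"z": 0.14,"ax": 0,"ay": 0,"az": 0,"grip": -0.31}]}}

```text
time: 2.0
tool_pos: [0.5217, -0.0446, 0.1265]
tcp_rot: [-3.112, -0.429, 0.001]
wrist_force: [-0.1, 0.8, -0.2]
width: 0.656
grip_force: 0.0
```

```bash
python3 - <<'E'
from h import *
from workcell import bot
s=bot.read_state(); print(s["time"],s["width"],toC(s["tool_pos"]),s["tool_pos"],shift(s,-96,-23,80))
E
```

```text
2.0 0.6560017974023009 [-110.1  -38.4] [ 0.52171815 -0.04457971  0.12654408] (array([ 0.0283, -0.0307,  0.0931]), 'az', np.float64(-0.0011))
```

Call:
{"op": "step_arm", "data": {"series": [{"x": 0.028,"y": -0.031,"z": 0.03,"ax": 0,"ay": 0,"az": 0,"grip": -0.31},{"x": 0.028,"y": -0.031,"z": 0.093,"ax": 0,"ay": 0,"az": 0,"grip": -0.31},{"x": 0.028,"y": -0.031,"z": 0.093,"ax": 0,"ay": 0,"az": 0,"grip": -0.31},{"x": 0.028,"y": -0.031,"z": 0.093,"ax": 0,"ay": 0,"az": 0,"grip": -0.31}]}}

```text
time: 2.4
tool_pos: [0.5317, -0.0259, 0.0812]
tcp_rot: [3.112, 0.429, 0.001]
wrist_force: [0.9, 0.6, -0.2]
width: 0.653
grip_force: 0.0
```

```bash
python3 - <<'E'
from h import *
from workcell import bot,imaging
s=bot.read_state(); print(s["time"],s["width"],toC(s["tool_pos"]),s["tool_pos"],s["wrist_force"],shift(s,-96,-23,22))
c=imaging.read_camera("scene"); u,v=map(int,proj(c,[np.r_[toW(-40,-20),.05]])[0]); print(u,v)
cv2.imwrite("pics/s1.png",cv2.resize(c["img"][v-65:v+65,u-65:u+65,::-1],None,fx=4.6,fy=4.6,interpolation=cv2.INTER_CUBIC))
E
```

```text
2.4 0.6525725332330277 [-95.4 -23. ] [ 0.53171522 -0.02585447  0.08116349] [ 0.86783714  0.57521005 -0.15049645] (array([-1.300e-03, -1.000e-04,  1.183e-01]), 'az', np.float64(-0.0008))
287 191
```

View pics/s1.png

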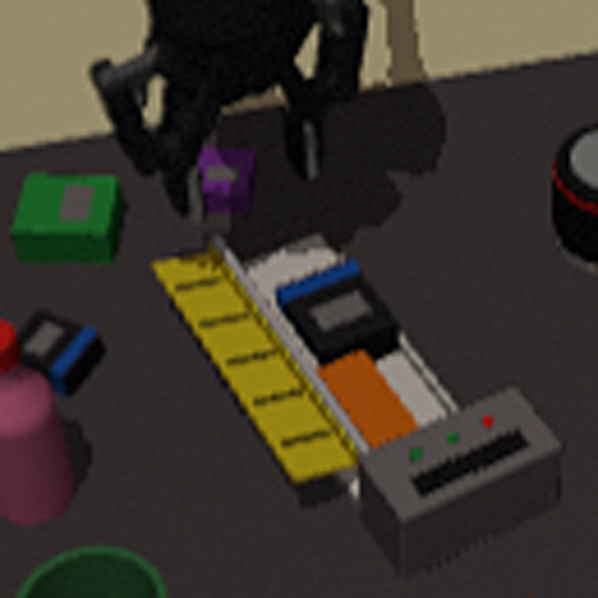

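The crop shows the open fingers above the lever's rear end (190,210) and behind the battery (310,175). Nothing is in the way, so I press down.

Call:
{"op": "step_arm", "data": {"series": [{"x": 0,"y": 0,"z": 0.04,"ax": 0,"ay": 0,"az": 0,"grip": -0.31},{"x": 0,"y": 0,"z": 0.07,"ax": 0,"ay": 0,"az": 0,"grip": -0.31},{"x": 0,"y": 0,"z": 0.09,"ax": 0,"ay": 0,"az": 0,"grip": -0.31},{"x": 0,"y": 0,"z": 0.105,"ax": 0,"ay": 0,"az": 0,"grip": -0.31},{"x": 0,"y": 0,"z": 0.115,"ax": 0,"ay": 0,"az": 0,"grip": -0.31},{"x": 0,"y": 0,"z": 0.115,"ax": 0,"ay": 0,"az": 0,"grip": -0.31},{"x": 0,"y": 0,"z": 0.115,"ax": 0,"ay": 0,"az": 0,"grip": -0.31}]}}

```text
time: 3.15
tool_pos: [0.5322, -0.0257, 0.0234]
tcp_rot: [3.111, 0.43, 0.002]
wrist_force: [-1.0, -0.5, 6.1]
width: 0.656
grip_force: 2.7
```

```bash
cat > look.py <<'E'
import sys
from h import *
from workcell import bot,imaging
s=bot.read_state(); print(s["time"],s["width"],toC(s["tool_pos"]),s["tool_pos"],s["wrist_force"])
c=imaging.read_camera("scene"); u,v=map(int,proj(c,[np.r_[toW(-20,-20),.05]])[0])
cv2.imwrite(sys.argv[1],cv2.resize(c["img"][v-50:v+50,u-50:u+50,::-1],None,fx=6,fy=6,interpolation=cv2.INTER_CUBIC))
# expected lip-edge pixel (free flap edge y -6, z 43 shut) rotated about the hinge by a
o=np.array([u-50,v-50])
for a in (0,.5,.65,.8):
    y,z=30,1; Y=-36+y*np.cos(a)-z*np.sin(a); Z=42+y*np.sin(a)+z*np.cos(a)
    print(a,((proj(c,[np.r_[toW(x,Y),Z/1e3] for x in(-3,58)])-o+.5)*6).round())
E
python3 look.py pics/s2.png
```

```text
3.15 0.6560183577406099 [-94.9 -23. ] [ 0.53219807 -0.0257008   0.02337454] [-1.00638425 -0.5097006   6.10955031]
0 [[362. 330.]
 [441. 436.]]
0.5 [[352. 310.]
 [432. 416.]]
0.65 [[345. 306.]
 [425. 413.]]
0.8 [[338. 303.]
 [418. 410.]]
```

View pics/s2.png

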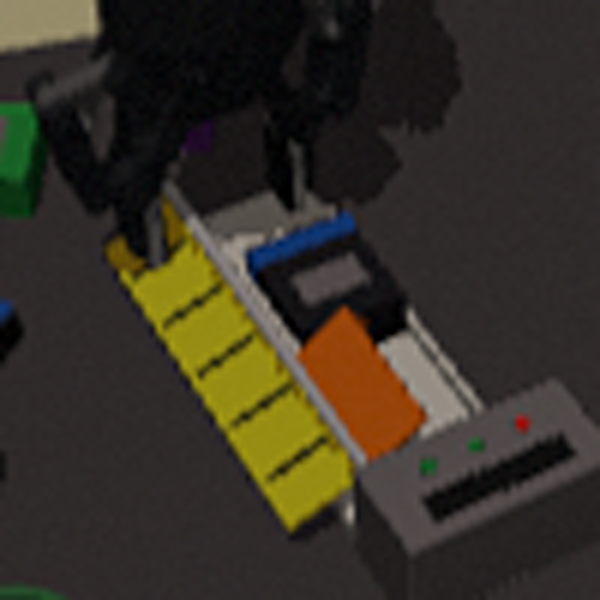

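The flap's free edge is at (346,308) to (425,413), which matches an opening of about 0.65 rad. The battery finger stands behind the battery at (292,200). Now I push.

Call:
{"op": "step_arm", "data": {"series": [{"x": 0.01,"y": 0,"z": 0.001,"ax": 0,"ay": 0,"az": 0,"grip": -0.31},{"x": 0.02,"y": 0,"z": 0.001,"ax": 0,"ay": 0,"az": 0,"grip": -0.31},{"x": 0.028,"y": 0,"z": 0.001,"ax": 0,"ay": 0,"az": 0,"grip": -0.31},{"x": 0.035,"y": 0,"z": 0.001,"ax": 0,"ay": 0,"az": 0,"grip": -0.31},{"x": 0.042,"y": 0,"z": 0.001,"ax": 0,"ay": 0,"az": 0,"grip": -0.31},{"x": 0.049,"y": 0,"z": 0.001,"ax": 0,"ay": 0,"az": 0,"grip": -0.31},{"x": 0.056,"y": 0,"z": 0.001,"ax": 0,"ay": 0,"az": 0,"grip": -0.31},{"x": 0.063,"y": 0,"z": 0.001,"ax": 0,"ay": 0,"az": 0,"grip": -0.31},{"x": 0.07,"y": 0,"z": 0.001,"ax": 0,"ay": 0,"az": 0,"grip": -0.31},{"x": 0.077,"y": 0,"z": 0.001,"ax": 0,"ay": 0,"az": 0,"grip": -0.31},{"x": 0.084,"y": 0,"z": 0.001,"ax": 0,"ay": 0,"az": 0,"grip": -0.31},{"x": 0.09,"y": 0,"z": 0.001,"ax": 0,"ay": 0,"az": 0,"grip": -0.31}]}}

```text
time: 4.4
tool_pos: [0.5743, -0.0134, 0.0217]
tcp_rot: [3.112, 0.43, -0.002]
wrist_force: [-4.9, -2.7, 5.3]
width: 0.654
grip_force: 3.0
```

```bash
python3 look.py pics/s3.png
```

```text
4.4 0.6535132093592334 [-51.1 -22.6] [ 0.57426235 -0.01339225  0.02166722] [-4.89341923 -2.68348763  5.27389193]
0 [[362. 330.]
 [441. 436.]]
0.5 [[352. 310.]
 [432. 416.]]
0.65 [[345. 306.]
 [425. 413.]]
0.8 [[338. 303.]
 [418. 410.]]
```

View pics/s3.png

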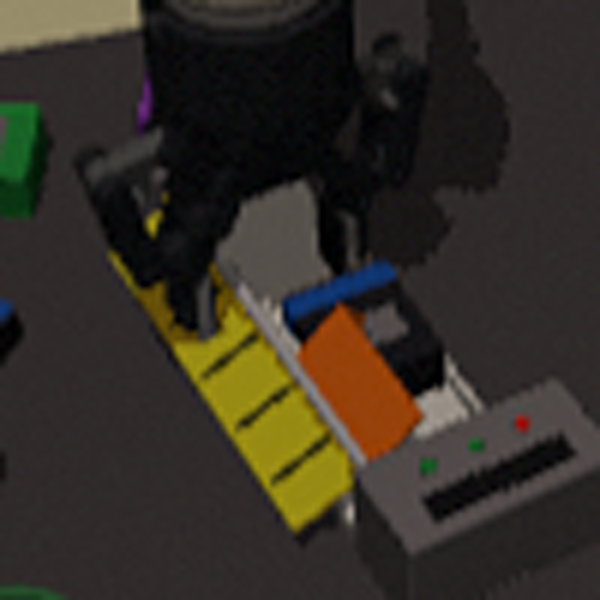

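The flap is at about 0.7 and the battery is sliding under it, with its blue band at (340,290). I keep pushing.

Call:
{"op": "step_arm", "data": {"series": [{"x": 0.007,"y": 0,"z": 0,"ax": 0,"ay": 0,"az": 0,"grip": -0.31},{"x": 0.014,"y": 0,"z": 0,"ax": 0,"ay": 0,"az": 0,"grip": -0.31},{"x": 0.021,"y": 0,"z": 0,"ax": 0,"ay": 0,"az": 0,"grip": -0.31},{"x": 0.028,"y": 0,"z": 0,"ax": 0,"ay": 0,"az": 0,"grip": -0.31},{"x": 0.035,"y": 0,"z": 0,"ax": 0,"ay": 0,"az": 0,"grip": -0.31},{"x": 0.042,"y": 0,"z": 0,"ax": 0,"ay": 0,"az": 0,"grip": -0.31},{"x": 0.049,"y": 0,"z": 0,"ax": 0,"ay": 0,"az": 0,"grip": -0.31},{"x": 0.056,"y": 0,"z": 0,"ax": 0,"ay": 0,"az": 0,"grip": -0.31},{"x": 0.062,"y": 0,"z": 0,"ax": 0,"ay": 0,"az": 0,"grip": -0.31},{"x": 0.068,"y": 0,"z": 0,"ax": 0,"ay": 0,"az": 0,"grip": -0.31},{"x": 0.074,"y": 0,"z": 0,"ax": 0,"ay": 0,"az": 0,"grip": -0.31},{"x": 0.078,"y": 0,"z": 0,"ax": 0,"ay": 0,"az": 0,"grip": -0.31}]}}

```text
time: 5.65
tool_pos: [0.6124, -0.0025, 0.0219]
tcp_rot: [3.112, 0.43, 0.0]
wrist_force: [-3.1, -2.8, 3.2]
width: 0.655
grip_force: 2.7
```

Call:
{"op": "step_arm", "data": {"series": [{"x": 0.003,"y": 0,"z": 0,"ax": 0,"ay": 0,"az": 0,"grip": -0.31},{"x": 0.006,"y": 0,"z": 0,"ax": 0,"ay": 0,"az": 0,"grip": -0.31}]}}

```text
time: 5.85
tool_pos: [0.615, -0.0018, 0.0218]
tcp_rot: [3.112, 0.43, -0.0]
wrist_force: [-3.3, -2.4, 4.2]
width: 0.658
grip_force: 2.8
```

```bash
python3 look.py pics/s4.png
```

```text
5.85 0.6580208707299229 [ -8.8 -22.5] [ 0.61497215 -0.0018132   0.02182801] [-3.27986338 -2.43664299  4.23776915]
0 [[362. 330.]
 [441. 436.]]
0.5 [[352. 310.]
 [432. 416.]]
0.65 [[345. 306.]
 [425. 413.]]
0.8 [[338. 303.]
 [418. 410.]]
```

Call:
{"op": "step_arm", "data": {"series": [{"x": 0.003,"y": 0,"z": 0,"ax": 0,"ay": 0,"az": 0,"grip": -0.31},{"x": 0.006,"y": 0,"z": 0,"ax": 0,"ay": 0,"az": 0,"grip": -0.31},{"x": 0.006,"y": 0,"z": 0,"ax": 0,"ay": 0,"az": 0,"grip": -0.31}]}}

```text
time: 6.2
tool_pos: [0.6177, -0.0011, 0.0218]
tcp_rot: [3.112, 0.43, -0.001]
wrist_force: [-4.3, -3.1, 5.3]
width: 0.659
grip_force: 3.8
```

Call:
{"op": "step_arm", "data": {"series": [{"x": 0.003,"y": 0,"z": 0,"ax": 0,"ay": 0,"az": 0,"grip": -0.31},{"x": 0.003,"y": 0,"z": 0,"ax": 0,"ay": 0,"az": 0,"grip": -0.31}]}}

```text
time: 6.4
tool_pos: [0.6178, -0.0009, 0.0217]
tcp_rot: [3.112, 0.431, -0.005]
wrist_force: [-7.5, -3.9, 8.1]
width: 0.657
grip_force: 5.5
```

```bash
python3 look.py pics/s4.png
```

```text
6.4 0.6568968012542825 [ -5.8 -22.4] [ 0.61778604 -0.00092491  0.0216928 ] [-7.52438142 -3.8983563   8.054176  ]
0 [[362. 330.]
 [441. 436.]]
0.5 [[352. 310.]
 [432. 416.]]
0.65 [[345. 306.]
 [425. 413.]]
0.8 [[338. 303.]
 [418. 410.]]
```

View pics/s4.png

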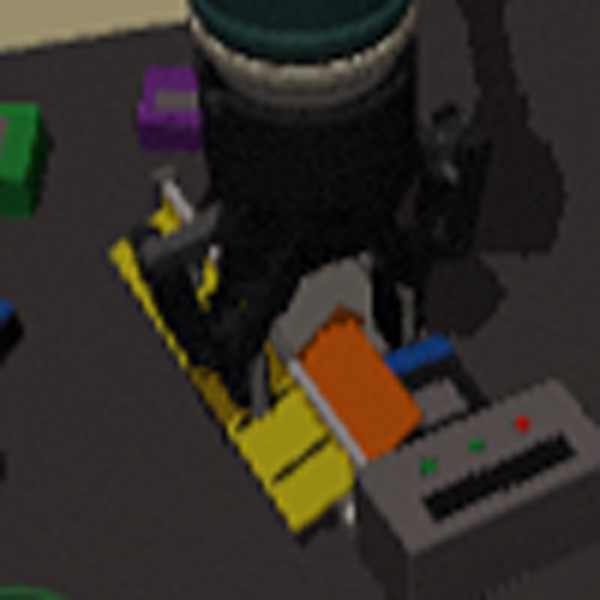

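The battery is under the flap with its blue band at (420,352). Motion stalls at the expected −5.8 mm while the force rises, so it is at the back wall. I give one firmer push to confirm, then back off slightly and lift.

Call:
{"op": "step_arm", "data": {"series": [{"x": 0.004,"y": 0,"z": 0,"ax": 0,"ay": 0,"az": 0,"grip": -0.31},{"x": 0.006,"y": 0,"z": 0,"ax": 0,"ay": 0,"az": 0,"grip": -0.31},{"x": 0.006,"y": 0,"z": 0,"ax": 0,"ay": 0,"az": 0,"grip": -0.31}]}}

```text
time: 6.75
tool_pos: [0.6178, -0.0008, 0.0214]
tcp_rot: [3.111, 0.432, -0.015]
wrist_force: [-13.6, -5.8, 13.9]
width: 0.656
grip_force: 9.2
```

```bash
python3 - <<'E'
from h import *
from workcell import bot
s=bot.read_state(); print(s["time"],s["width"],toC(s["tool_pos"]),s["tool_pos"],s["wrist_force"])
E
```

```text
6.75 0.6560547613366615 [ -5.7 -22.2] [ 0.61783205 -0.00075408  0.02138561] [-13.59804745  -5.76600294  13.86014747]
```

Firm stall, so it is home. Back off, then lift.

Call:
{"op": "step_arm", "data": {"series": [{"x": -0.01,"y": 0,"z": 0,"ax": 0,"ay": 0,"az": 0,"grip": -0.31},{"x": -0.02,"y": 0,"z": 0,"ax": 0,"ay": 0,"az": 0,"grip": -0.31},{"x": -0.03,"y": 0,"z": 0,"ax": 0,"ay": 0,"az": 0,"grip": -0.31},{"x": -0.03,"y": 0,"z": -0.01,"ax": 0,"ay": 0,"az": 0,"grip": -0.31},{"x": -0.03,"y": 0,"z": -0.025,"ax": 0,"ay": 0,"az": 0,"grip": -0.31},{"x": -0.03,"y": 0,"z": -0.04,"ax": 0,"ay": 0,"az": 0,"grip": -0.31},{"x": -0.03,"y": 0,"z": -0.08,"ax": 0,"ay": 0,"az": 0,"grip": -0.31},{"x": -0.03,"y": 0,"z": -0.16,"ax": 0,"ay": 0,"az": 0,"grip": -0.31},{"x": -0.03,"y": 0,"z": -0.24,"ax": 0,"ay": 0,"az": 0,"grip": -0.31},{"x": -0.1,"y": 0,"z": -0.32,"ax": 0,"ay": 0,"az": 0,"grip": -0.31},{"x": -0.18,"y": 0,"z": -0.32,"ax": 0,"ay": 0,"az": 0,"grip": -0.31},{"x": -0.18,"y": 0,"z": -0.32,"ax": 0,"ay": 0,"az": 0,"grip": -0.31}]}}

```text
time: 7.95
tool_pos: [0.5308, -0.0243, 0.1822]
tcp_rot: [-3.111, -0.429, 0.005]
wrist_force: [-0.1, 0.9, -1.0]
width: 0.658
grip_force: 0.0
```

Call:
{"op": "step_arm", "data": {"series": [{"x": -0.05,"y": 0,"z": 0,"ax": 0,"ay": 0,"az": 0,"grip": -0.31},{"x": -0.1,"y": 0,"z": 0,"ax": 0,"ay": 0,"az": 0,"grip": -0.31},{"x": -0.1,"y": 0,"z": 0,"ax": 0,"ay": 0,"az": 0,"grip": -0.31},{"x": -0.1,"y": 0,"z": 0,"ax": 0,"ay": 0,"az": 0,"grip": -0.31}]}}

```text
time: 8.35
tool_pos: [0.4872, -0.0374, 0.1815]
tcp_rot: [-3.111, -0.429, 0.0]
wrist_force: [0.2, 0.6, 0.4]
width: 0.659
grip_force: 0.0
```

```bash
python3 look.py pics/s5.png
```

```text
8.35 0.6589696685698417 [-141.4  -22.1] [ 0.4871795  -0.03739713  0.18146357] [0.21044683 0.55901276 0.35462525]
0 [[362. 330.]
 [441. 436.]]
0.5 [[352. 310.]
 [432. 416.]]
0.65 [[345. 306.]
 [425. 413.]]
0.8 [[338. 303.]
 [418. 410.]]
```

View pics/s5.png

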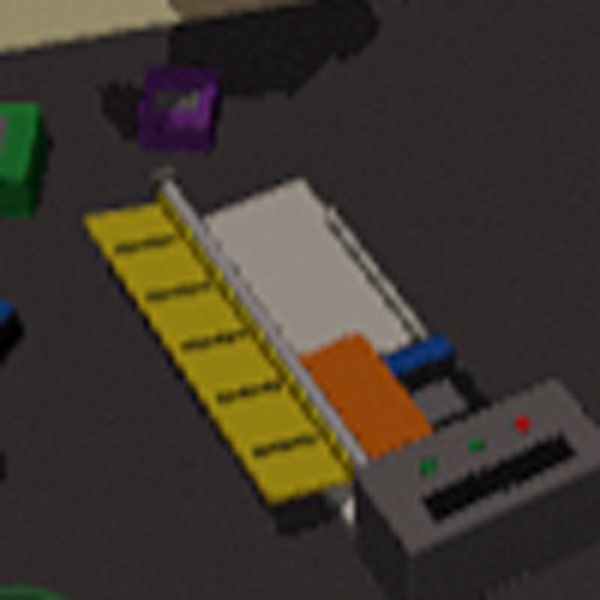

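The flap edge is at (362,335), matching fully shut. The battery is home behind it with its band at (420,353), and the robot is clear. Handing in.

```bash
python3 -c "
from workcell import bot
print(bot.finish_job())"
```

```text
the job is handed in; nothing more can be done
None
```

The battery is home against the back of the bay, the flap is shut behind it, nothing else was touched, and the job was handed in after about 8.4 s of robot time; no verdict was returned.

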